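Slide the test plate under the clamping bridge

TASK

Push the loose blue plate flat along the bench until it is lined up with the open side of the low yellow clamping bridge, then slide it in under the bridge until it sits squarely home against the red stop at the back, and take the hand away. The plate must stay flat on the bench the whole time, never lifted or tipped, and the other loose things must be left where they are.

Things in the scene. Friction and masses are not known exactly. Their poses are not given: they have to be found in the camera images.
- plate: loose blue aluminium plate, flat on the bench: 100 mm along its x, 120 along its y, 12 thick, 0.3 to 0.5 kg; a white line near each short edge; origin at the centre of its underside. Either short edge may go in first. It starts in front of the bridge's open side, 30 to 70 mm off the centre line towards the bridge's -x (the robot's side), turned up to 0.3 rad either way
- bridge: clamping bridge fixed to the bench: yellow beam 156 mm along its x, 60 along its y, underside at 16 mm, top at 32 mm, bolt heads to 42 mm; two steel legs leave an opening 116 mm wide and 16 high. Origin on the bench under the beam's middle; y points out of the open side, where the plate comes in (beam to y = 30 mm, rounded leg noses to y = 40 mm)
- stop (a point): middle of the front face of the red back stop, at bench height, at x = 0, y = -60 mm of the bridge; its axes are the bridge's. The stop is fixed, 140 mm wide, 10 mm high. Home is the plate's leading short edge flat against it: plate centre at the bridge's origin, the plate's trailing edge sticking out 30 mm in front of the beam
- specimen: bystander: flat steel dog-bone test bar lying on the bench, 112 x 26 x 6 mm; origin at the centre of its underside
- weight: bystander: brass weight with a knob, 44 mm diameter, 50 mm high; origin at the centre of its underside
- bush: bystander: copper ring, 32 mm diameter, 22 mm high; origin at the centre of its underside
- gauge_block: bystander: dark steel block, 30 x 30 x 50 mm high; origin at the centre of its underside
- jar: bystander: small jar with black cap, 50 mm diameter, 60 mm high; origin at the centre of its underside
- screwdriver: bystander: screwdriver with a red handle, lying on the bench; origin at its underside
- mug: bystander: white mug, 76 mm diameter, 85 mm high, its handle to its +y; origin at the centre of its underside
There are look-alikes about, which are no part of the job. Of the things like the plate, leave any that is orange; of the rest the larger one is meant.

How it is judged:
By the outcome, as a careful person would: the job done as asked, in the order asked, and still so for the second after the job is handed in, with the robot touching nothing.
It also fails if it takes over 51 s, if anything falls off the work surface, if the arm or the gripper's body presses on something with over 40 N, if the wrist force passes 120 N, or if a joint passes its speed limit or range.

ROBOT

A 7-joint arm with a two-finger parallel gripper is mounted at the origin on the work surface. World frame = base frame: x ahead of the robot, y to its left, z up, the work surface at z = 0. Lengths are in m, angles in rad, forces in N, time in s.
With the tool pointing down it reaches from about 0.425 to 0.875 m from the base axis. Payload 4.7 kg.
Tool frame: the origin (TCP) lies at the very end of the fingers, on their centre line; the grasp point (between the pads) lies 19 mm behind it; x points along the fingers, z is the direction in which the jaws open and shut, and the axes are right-handed (so a half turn about x gives the same grasp; the last joint's range is limited). The gripper opens to 87 mm and grips with 3 to 60 N. Pads are 19 mm wide; open, the fingers measure 117 mm over their backs; the gripper's body (75 mm by 190 mm) begins 51 mm behind the grasp point.
Start: joints at [-1.224, 0.321, -0.07, 1.45, 0.023, 1.371, -0.057], TCP at [0.212, 0.614, 0.223] pointing down, gripper open.
Joint ranges: [-2.86, 2.86], [-0.3, 2.09], [-1.38, 1.24], [0.06, 2.45], [-1.56, 4.7], [0.09, 2.05], [-2.69, 2.69]. Speed limits (rad/s): [2.57, 2.57, 3.14, 3.14, 3.14, 3.14, 3.14].

INTERFACE

Orientations are given as a rotation vector (axis times angle).
In Python, from workcell import env gives the robot as it stands.
- The arm moves only by the tool servo_tool, never from a script. Its argument "rows" is a list of rows, each an object of numbers: "tx", "ty", "tz": the shift along the world's x, y, z in mm; "rx", "ry", "rz": the turn, a rotation vector about the world's x, y, z in rad. A call has exactly 10 rows; each row shifts and turns the commanded pose from where the row before left it; what a row does not reach is not made up. A row lasts 1/10 s, in which the tool goes at most 50 mm and 8.59 degrees, less where a joint would pass 70% of its speed; a pose out of reach is approached as far as the arm can. A call with a gripper value outside its range is refused whole. "fingers" is the opening, from -1 (shut) to 1 (fully open), set as the call begins (left out, the last holds). The fingers move at their own pace and stop on an object; the grip force is fixed at half the most. Time passes only in rows, so rows that do not move let the fingers close, or fill a call up. It gives the time, the measured TCP pose, the force and the opening at its end, in the units of the state.
- env.observe(): the state, without advancing time (a new reading comes with each control period).
- env.camera(name): name is "scene" or "top" or "wrist"; returns a dict with "color" (420x560x3 uint8, red, green, blue), "depth" (420x560 float32, m along the optical axis (not along the pixel's ray), 0 where there is no reading), "vertical_fov" (degrees; the focal length in pixels is half the picture's height over the tangent of half this angle, whatever the lens; pixels are square), "cx", "cy" (the principal point, pixels), "k1" (the pictures are not rectified: a ray, as slopes to the right and down, at radius r is drawn at 1 + k1 r^2 times it, then the intrinsics apply), "R" (3x3) and "t" (3): a world point X has camera coordinates R X + t. Camera axes: x right, y down, z forward; pixel columns grow to the right and rows downward; lengths in m; the calibration is good to about 2 mm. A picture is of the moment at which its call begins.
- env.finish_job(): hands the job in, once; it reports no verdict.
The state is a dict: "clock": time; "joints": joint angles; "dq": joint speeds; "effort": joint torques, N m; "tool_pos": TCP position; "orientation": TCP orientation; "ft_force": force on the tool from outside, world axes, zero at the start; "ft_torque": the same for the moment, N m; "grip_width": finger opening in m.
Only numpy, scipy, OpenCV 4.12 (cv2) and the standard library are available. Lean on these libraries where they do the work, as an engineer would, in place of code of your own. Each camera call takes 0.05 s, during which the arm holds its last target.

## Working session

There is one attempt and no reset: what is moved stays moved. The work goes in short steps, Python scripts to look and compute and a tool call to move; the robot and the scene stay as the last step left them, time stands still between calls to the robot, and variables do not carry over. Pictures are saved under pics/ and viewed, and the job is handed in when it is done.

Besides the shell and the picture viewer there is one more tool, called after "Call:" as name([rows], argument=value, ...), one row to a line, values as JSON. servo_tool: Moves the arm, as the interface text tells. Its arguments: {"type":"object","properties":{"rows":{"type":"array","items":{"type":"object","properties":{"tx":{"type":"number"},"ty":{"type":"number"},"tz":{"type":"number"},"rx":{"type":"number"},"ry":{"type":"number"},"rz":{"type":"number"}}}},"fingers":{"type":"number"}},"required":["rows"]}

```bash
ls; mkdir -p pics
python3 - <<'E'
from workcell import env
import cv2, numpy as np, pickle
o=env.observe()
for k,v in o.items(): print(k,np.round(v,4))
for n in ("scene","top"):
    c=env.camera(n); pickle.dump(c,open(f"{n}0.pkl","wb"))
    cv2.imwrite(f"pics/{n}0.png",c["color"][:,:,::-1])
    print(n,c["vertical_fov"],c["cx"],c["cy"],c["k1"],c["R"],c["t"])
E
```

```text
pics
clock 0.0
joints [-1.2239  0.3218 -0.0701  1.4517  0.0226  1.3708 -0.0569]
dq [-0.0016  0.0007  0.001  -0.0009 -0.0005  0.0007  0.0009]
effort [-1.30000e-03 -4.91287e+01 -4.04500e-01 -3.12524e+01 -6.39000e-02
  4.39000e-02  2.00000e-04]
tool_pos [0.2122 0.6138 0.2214]
orientation [-0.9619  1.35    0.9599]
ft_force [0.5255 0.7519 0.5028]
ft_torque [-0.0578 -0.0113  0.048 ]
grip_width 0.0873
scene 46.32849005540794 279.2008991896039 208.1932753910153 -0.07572215871774539 [[-0.62842471  0.7778105  -0.0096547 ]
 [ 0.43312793  0.3395781  -0.83491731]
 [-0.64612892 -0.52886439 -0.55029072]] [ 0.36248034 -0.23328528  1.6021542 ]
top 45.327482522792266 267.89797818386376 202.61408171627008 0.020394714246580934 [[ 0.02429718 -0.99968725  0.00591956]
 [-0.98726196 -0.02492567 -0.15713857]
 [ 0.15723697 -0.00202613 -0.98755882]] [-0.00201297  0.59700835  1.2520179 ]
```

View pics/scene0.png

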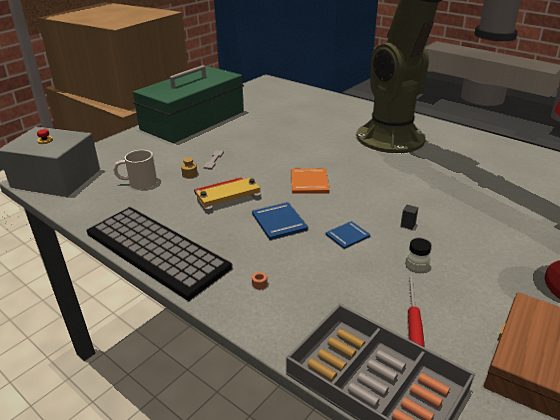

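View pics/top0.png

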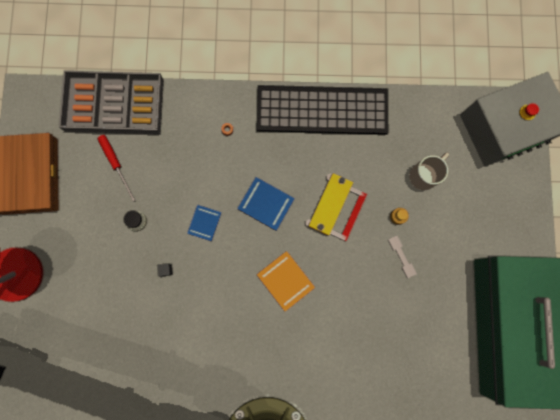

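The plate candidates in the top view are the large blue plate at (266,204), the small blue one at (205,223) and the orange one at (286,281). By the description I want the larger blue one at (266,204). Next I'll measure it and check it in a crop.

```bash
cat > h.py <<'E'
import numpy as np, cv2
def K(c):
    f=c["color"].shape[0]/2/np.tan(np.radians(c["vertical_fov"])/2)
    return f
def pix2world(c,uv,z):
    uv=np.atleast_2d(np.asarray(uv,float)); f=K(c)
    d=(uv-[c["cx"],c["cy"]])/f; s=d.copy()
    for _ in range(20):
        r2=(s**2).sum(1,keepdims=True); s=d/(1+c["k1"]*r2)
    rays=np.c_[s,np.ones(len(s))]@c["R"]; C=-c["R"].T@c["t"]
    k=(z-C[2])/rays[:,2]
    return C+rays*k[:,None]
def world2pix(c,X):
    X=np.atleast_2d(X)@c["R"].T+c["t"]; s=X[:,:2]/X[:,2:]; r2=(s**2).sum(1,keepdims=True)
    return s*(1+c["k1"]*r2)*K(c)+[c["cx"],c["cy"]]
def hsv(c): return cv2.cvtColor(c["color"],cv2.COLOR_RGB2HSV)
def ortho(c,z,x0,x1,y0,y1,mm=0.5):
    # image rows: x from x1 down to x0 ; cols: y from y1 to y0 ; mm per px
    s=mm/1000; xs=np.arange(x1,x0,-s); ys=np.arange(y1,y0,-s)
    X,Y=np.meshgrid(xs,ys,indexing='ij')
    p=world2pix(c,np.c_[X.ravel(),Y.ravel(),np.full(X.size,z)]).astype(np.float32).reshape(X.shape+(2,))
    return cv2.remap(c["color"],p[...,0],p[...,1],cv2.INTER_LINEAR)
def rect(mask,x1,y1,mm=0.5):
    n,l,st,ce=cv2.connectedComponentsWithStats(mask.astype(np.uint8))
    i=1+np.argmax(st[1:,4]); m=(l==i).astype(np.uint8)
    cs,_=cv2.findContours(m,cv2.RETR_EXTERNAL,cv2.CHAIN_APPROX_NONE)
    h=cv2.convexHull(np.vstack(cs)); r=cv2.minAreaRect(h)
    b=cv2.boxPoints(r); w=np.c_[x1-b[:,1]*mm/1000,y1-b[:,0]*mm/1000]
    return w
E
python3 - <<'E'
import pickle; from h import *
for n in ("top","scene"):
    c=pickle.load(open(n+"0.pkl","rb"))
    box=(0.35,0.8,-0.35,0.35)
    for name,z,lo,hi in (("plate",.012,(95,120,40),(125,255,255)),("beam",.032,(20,120,90),(32,255,255)),("stop",.01,(0,150,60),(6,255,255))):
        o=ortho(c,z,*box); H=cv2.cvtColor(o,cv2.COLOR_RGB2HSV)
        m=cv2.inRange(H,lo,hi); m=cv2.morphologyEx(m,cv2.MORPH_OPEN,np.ones((5,5)))
        if name=="stop" : m=m|cv2.inRange(H,(174,150,60),(180,255,255))
        w=rect(m>0,.8,.35); ctr=w.mean(0)
        e=np.diff(np.vstack([w,w[:1]]),axis=0)
        print(n,name,"ctr",(ctr*1000).round(1),"len",(np.linalg.norm(e,axis=1)[:2]*1000).round(1),"ang",np.degrees(np.arctan2(e[:2,1],e[:2,0])).round(2))
        if z==.032: cv2.imwrite(f"pics/ortho_{n}.png",cv2.resize(o[200:700,300:1300],None,fx=.8,fy=.8)[:,:,::-1])
E
```

```text
top plate ctr [600.6  18.9] len [ 96.9 115.9] ang [ -28.14 -118.14]
top beam ctr [ 600.6 -150.6] len [158.8  62.7] ang [ -23.77 -113.77]
top stop ctr [ 576.6 -215.5] len [130.6  17.4] ang [ -23.73 -113.73]
scene plate ctr [605.6  21.6] len [101.9 123.2] ang [ -28.41 -118.41]
scene beam ctr [ 602.5 -149.8] len [154.9  61.8] ang [ -24.11 -114.11]
scene stop ctr [ 568.6 -214.7] len [125.7   9.5] ang [ -23.84 -113.84]
```

Run:
```python
import pickle; from h import *
a=[]
for n,z in (("top",.012),("scene",.012)):
    c=pickle.load(open(n+"0.pkl","rb"))
    a.append(ortho(c,z,.42,.72,-.25,.2,.75))
cv2.imwrite("pics/crop1.png",cv2.cvtColor(np.vstack(a)[:800:,:],cv2.COLOR_RGB2BGR)[:600] if 0 else cv2.resize(cv2.cvtColor(np.vstack(a),cv2.COLOR_RGB2BGR),(450,600)))
```

```text
(no output)
```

View pics/crop1.png

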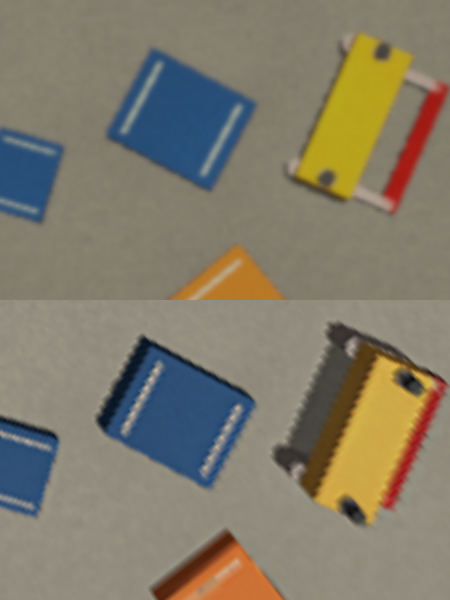

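The crop confirms the choice: the large blue plate with two white lines sits in front of the bridge's open side. Next I'll plan the tool yaw and the waypoints.

```bash
cat >> h.py <<'E'
from scipy.spatial.transform import Rotation as Rn
BO=np.array([601.2,-150.3]); BA=np.radians(-23.8)
BX=np.array([np.cos(BA),np.sin(BA)]); BY=np.array([-np.sin(BA),np.cos(BA)])
def b2w(x,y): return BO+x*BX+y*BY
def w2b(p): p=np.asarray(p)-BO; return np.array([p@BX,p@BY])
def tool(o):
    R=Rn.from_rotvec(o["orientation"]).as_matrix()
    return o["tool_pos"]*1000,R,np.degrees(np.arctan2(R[1,2],R[0,2]))
E
python3 - <<'E'
from workcell import env; from h import *
o=env.observe(); p,R,y=tool(o); print(p.round(1)); print(R.round(3),"jaw yaw",y)
print("plate in bridge",w2b([602,19.5]))
print("push1 start",b2w(-68-50-28,156), "end", b2w(-59.5,156))
print("push2 start",b2w(0,156+60+30),"end",b2w(0,69.5))
E
```

```text
[212.2 613.9 221.6]
[[-0.    -0.945  0.327]
 [-0.002  0.327  0.945]
 [-1.    -0.    -0.002]] jaw yaw 70.9340570081465
plate in bridge [-67.79002359 155.68298784]
push1 start [530.56895472  51.35132145] end [609.71296599  16.44465332]
push2 start [700.4721429   74.78007829] end [629.2463981  -86.71030308]
```

Call:
servo_tool([
  {"tx": 24,"ty": -42,"rz": -0.0083},
  {"tx": 24,"ty": -42,"rz": -0.0083},
  {"tx": 24,"ty": -42,"rz": -0.0083},
  {"tx": 24,"ty": -42,"rz": -0.0083},
  {"tx": 24,"ty": -42,"rz": -0.0083},
  {"tx": 24,"ty": -42,"rz": -0.0083},
  {"tx": 24,"ty": -42,"rz": -0.0083},
  {"tx": 24,"ty": -42,"rz": -0.0083},
  {"tx": 24,"ty": -42,"rz": -0.0083},
  {"tx": 24,"ty": -42,"rz": -0.0083},
], fingers=0.38)

```text
validation failed for argument at $.ro...
```

Call:
servo_tool([
  {"tx": 24,"ty": -42,"tz": 0,"rx": 0,"ry": 0,"rz": -0.0083},
  {"tx": 24,"ty": -42,"tz": 0,"rx": 0,"ry": 0,"rz": -0.0083},
  {"tx": 24,"ty": -42,"tz": 0,"rx": 0,"ry": 0,"rz": -0.0083},
  {"tx": 24,"ty": -42,"tz": 0,"rx": 0,"ry": 0,"rz": -0.0083},
  {"tx": 24,"ty": -42,"tz": 0,"rx": 0,"ry": 0,"rz": -0.0083},
  {"tx": 24,"ty": -42,"tz": 0,"rx": 0,"ry": 0,"rz": -0.0083},
  {"tx": 24,"ty": -42,"tz": 0,"rx": 0,"ry": 0,"rz": -0.0083},
  {"tx": 24,"ty": -42,"tz": 0,"rx": 0,"ry": 0,"rz": -0.0083},
  {"tx": 24,"ty": -42,"tz": 0,"rx": 0,"ry": 0,"rz": -0.0083},
  {"tx": 24,"ty": -42,"tz": 0,"rx": 0,"ry": 0,"rz": -0.0083},
], fingers=0.38)

```text
clock: 1.1
tool_pos: [0.4528, 0.1924, 0.2224]
orientation: [-0.897, 1.378, 0.898]
ft_force: [0.6, 0.9, 0.5]
grip_width: 0.0601
```

Call:
servo_tool([
  {"tx": 7.6,"ty": -14,"tz": -16,"rx": 0,"ry": 0,"rz": 0},
  {"tx": 7.6,"ty": -14,"tz": -16,"rx": 0,"ry": 0,"rz": 0},
  {"tx": 7.6,"ty": -14,"tz": -16,"rx": 0,"ry": 0,"rz": 0},
  {"tx": 7.6,"ty": -14,"tz": -16,"rx": 0,"ry": 0,"rz": 0},
  {"tx": 7.6,"ty": -14,"tz": -16,"rx": 0,"ry": 0,"rz": 0},
  {"tx": 7.6,"ty": -14,"tz": -16,"rx": 0,"ry": 0,"rz": 0},
  {"tx": 7.6,"ty": -14,"tz": -16,"rx": 0,"ry": 0,"rz": 0},
  {"tx": 7.6,"ty": -14,"tz": -16,"rx": 0,"ry": 0,"rz": 0},
  {"tx": 7.6,"ty": -14,"tz": -16,"rx": 0,"ry": 0,"rz": 0},
  {"tx": 7.6,"ty": -14,"tz": -16,"rx": 0,"ry": 0,"rz": 0},
])

```text
clock: 2.1
tool_pos: [0.5283, 0.0537, 0.0616]
orientation: [-0.898, 1.378, 0.898]
ft_force: [-0.1, 0.7, 0.5]
grip_width: 0.0599
```

Run:
```python
from workcell import env; from h import *
import pickle
o=env.observe(); p,R,y=tool(o); print(p.round(1),"yaw",y,"down",R[:,0].round(4),w2b(p[:2]),o["joints"].round(2))
ims=[]
for n in ("scene","wrist"):
    c=env.camera(n); pickle.dump(c,open(n+"1.pkl","wb")); ims.append(c["color"][:,:,::-1])
cv2.imwrite("pics/a1.png",cv2.resize(np.hstack(ims),(800,300)))
c=env.camera("scene");
```

```text
[528.3  53.7  61.6] yaw 66.186406470762 down [-5.e-04 -1.e-04 -1.e+00] [-149.06816818  157.26550418] [-0.55  0.22  0.44  1.94 -0.11  1.    1.1 ]
```

View pics/a1.png

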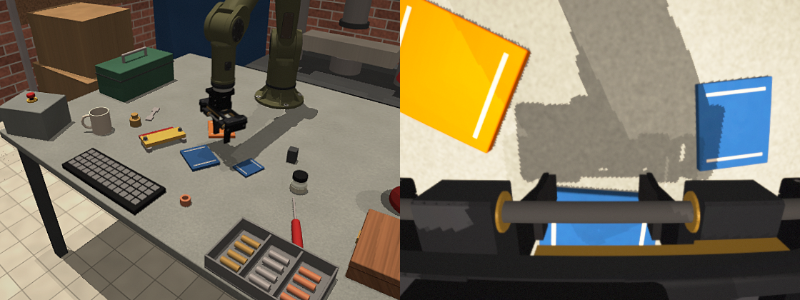

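The scene view shows the fingers on the robot side of the plate. The wrist view shows the plate's near edge between the fingers, around (600,190), with the orange and small blue plates clear of them. Next I'll go down.

Call:
servo_tool([
  {"tx": 0,"ty": 0,"tz": -6,"rx": 0,"ry": 0,"rz": 0},
  {"tx": 0,"ty": 0,"tz": -6,"rx": 0,"ry": 0,"rz": 0},
  {"tx": 0,"ty": 0,"tz": -6,"rx": 0,"ry": 0,"rz": 0},
  {"tx": 0,"ty": 0,"tz": -6,"rx": 0,"ry": 0,"rz": 0},
  {"tx": 0,"ty": 0,"tz": -6,"rx": 0,"ry": 0,"rz": 0},
  {"tx": 0,"ty": 0,"tz": -6,"rx": 0,"ry": 0,"rz": 0},
  {"tx": 0,"ty": 0,"tz": -6,"rx": 0,"ry": 0,"rz": 0},
  {"tx": 0,"ty": 0,"tz": -6,"rx": 0,"ry": 0,"rz": 0},
  {"tx": 0,"ty": 0,"tz": -5,"rx": 0,"ry": 0,"rz": 0},
  {"tx": 0,"ty": 0,"tz": -3,"rx": 0,"ry": 0,"rz": 0},
])

```text
clock: 3.25
tool_pos: [0.5281, 0.0542, 0.0059]
orientation: [-0.898, 1.378, 0.898]
ft_force: [-0.8, 1.0, -0.2]
grip_width: 0.06
```

Call:
servo_tool([
  {"tx": 4.6,"ty": -2.0,"tz": 0,"rx": 0,"ry": 0,"rz": 0},
  {"tx": 4.6,"ty": -2.0,"tz": 0,"rx": 0,"ry": 0,"rz": 0},
  {"tx": 4.6,"ty": -2.0,"tz": 0,"rx": 0,"ry": 0,"rz": 0},
  {"tx": 4.6,"ty": -2.0,"tz": 0,"rx": 0,"ry": 0,"rz": 0},
  {"tx": 4.6,"ty": -2.0,"tz": 0,"rx": 0,"ry": 0,"rz": 0},
  {"tx": 4.6,"ty": -2.0,"tz": 0,"rx": 0,"ry": 0,"rz": 0},
  {"tx": 4.6,"ty": -2.0,"tz": 0,"rx": 0,"ry": 0,"rz": 0},
  {"tx": 4.6,"ty": -2.0,"tz": 0,"rx": 0,"ry": 0,"rz": 0},
  {"tx": 4.6,"ty": -2.0,"tz": 0,"rx": 0,"ry": 0,"rz": 0},
  {"tx": 4.6,"ty": -2.0,"tz": 0,"rx": 0,"ry": 0,"rz": 0},
])

```text
clock: 4.25
tool_pos: [0.5748, 0.0342, 0.0065]
orientation: [-0.898, 1.378, 0.898]
ft_force: [-1.6, 0.9, -0.1]
grip_width: 0.0604
```

Call:
servo_tool([
  {"tx": 3.0,"ty": -1.3,"tz": 0,"rx": 0,"ry": 0,"rz": 0},
  {"tx": 3.0,"ty": -1.3,"tz": 0,"rx": 0,"ry": 0,"rz": 0},
  {"tx": 3.0,"ty": -1.3,"tz": 0,"rx": 0,"ry": 0,"rz": 0},
  {"tx": 3.0,"ty": -1.3,"tz": 0,"rx": 0,"ry": 0,"rz": 0},
  {"tx": 3.0,"ty": -1.3,"tz": 0,"rx": 0,"ry": 0,"rz": 0},
  {"tx": 3.0,"ty": -1.3,"tz": 0,"rx": 0,"ry": 0,"rz": 0},
  {"tx": 3.0,"ty": -1.3,"tz": 0,"rx": 0,"ry": 0,"rz": 0},
  {"tx": 3.0,"ty": -1.3,"tz": 0,"rx": 0,"ry": 0,"rz": 0},
  {"tx": 2.0,"ty": -0.9,"tz": 0,"rx": 0,"ry": 0,"rz": 0},
  {"tx": 1.0,"ty": -0.5,"tz": 0,"rx": 0,"ry": 0,"rz": 0},
])

```text
clock: 5.25
tool_pos: [0.6016, 0.0224, 0.0066]
orientation: [-0.898, 1.378, 0.898]
ft_force: [-1.0, 0.3, 0.2]
grip_width: 0.0601
```

```bash
cat >> h.py <<'E'
def plate(c,n):
    o=ortho(c,.012,.5,.8,-.3,.2); H=cv2.cvtColor(o,cv2.COLOR_RGB2HSV)
    m=cv2.inRange(H,(95,120,40),(125,255,255)); m=cv2.morphologyEx(m,cv2.MORPH_OPEN,np.ones((5,5)))
    w=rect(m>0,.8,.2)*1000; ctr=w.mean(0); e=np.diff(np.vstack([w,w[:1]]),axis=0)
    print(n,"plate b",w2b(ctr).round(1),"len",np.linalg.norm(e,axis=1)[:2].round(1),"ang rel",(np.degrees(np.arctan2(e[:2,1],e[:2,0]))-np.degrees(BA)).round(2))
    print("  corners b",[w2b(q).round(1).tolist() for q in w])
    return o
E
python3 - <<'E'
from workcell import env; from h import *
import pickle
o=env.observe(); p,R,y=tool(o); print(p.round(1),"yaw",y,w2b(p[:2]),o["ft_force"].round(1))
ims=[]
for n in ("top","scene"):
    c=env.camera(n); pickle.dump(c,open(n+"2.pkl","wb")); ims.append(cv2.resize(plate(c,n)[:,:,::-1],(400,240)))
    ims.append(cv2.resize(c["color"][:,:,::-1],(400,300)))
cv2.imwrite("pics/a2.png",np.vstack([np.hstack(ims[0::2]),np.hstack(ims[1::2])]))
E
```

```text
[601.6  22.4   6.6] yaw 66.17068901401616 [-69.30589967 158.19208124] [-1.   0.3  0.2]
top plate b [-184.3  278.8] len [77.6 63. ] ang rel [  7.85 -82.15]
  corners b [[-227.1, 304.7], [-150.2, 315.4], [-141.6, 252.9], [-218.5, 242.3]]
scene plate b [ -6.9 164.9] len [103.5 130. ] ang rel [-8.000e-02 -9.008e+01]
  corners b [[-58.5, 230.0], [45.0, 229.9], [44.8, 99.8], [-58.7, 100.0]]
```

View pics/a2.png

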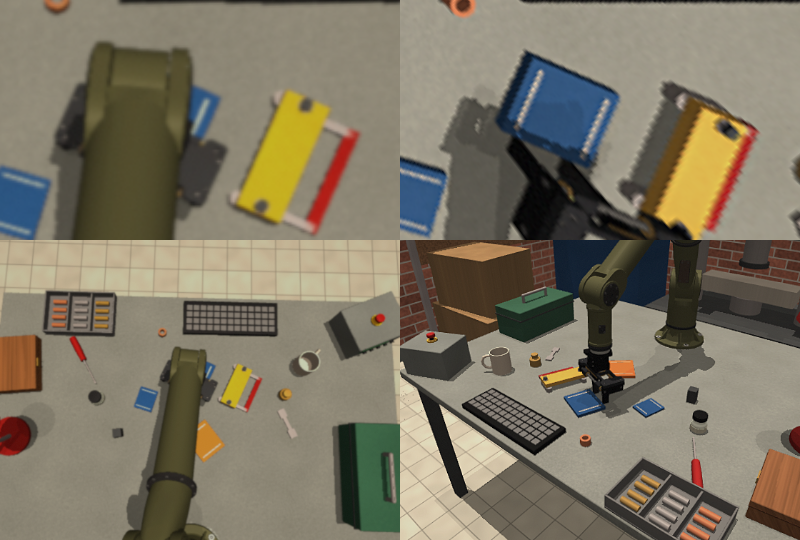

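The scene view shows the plate turned square (angle about 0°) and flush on the fingers, with about 9 mm of lateral push left. The arm hides the plate in the top view. I'll finish the push and back off.

Call:
servo_tool([
  {"tx": 1.5,"ty": -0.7,"tz": 0,"rx": 0,"ry": 0,"rz": 0},
  {"tx": 2.0,"ty": -0.9,"tz": 0,"rx": 0,"ry": 0,"rz": 0},
  {"tx": 2.0,"ty": -0.9,"tz": 0,"rx": 0,"ry": 0,"rz": 0},
  {"tx": 1.7,"ty": -0.7,"tz": 0,"rx": 0,"ry": 0,"rz": 0},
  {"tx": 1.0,"ty": -0.4,"tz": 0,"rx": 0,"ry": 0,"rz": 0},
  {"tx": 0,"ty": 0,"tz": 0,"rx": 0,"ry": 0,"rz": 0},
  {"tx": -3,"ty": 1.3,"tz": 0,"rx": 0,"ry": 0,"rz": 0},
  {"tx": -6,"ty": 2.6,"tz": 0,"rx": 0,"ry": 0,"rz": 0},
  {"tx": -8,"ty": 3.5,"tz": 5,"rx": 0,"ry": 0,"rz": 0},
  {"tx": -8,"ty": 3.5,"tz": 20,"rx": 0,"ry": 0,"rz": 0},
])

```text
clock: 6.35
tool_pos: [0.582, 0.0301, 0.0301]
orientation: [-0.897, 1.382, 0.9]
ft_force: [-0.1, -0.0, -0.1]
grip_width: 0.06
```

Call:
servo_tool([
  {"tx": 0,"ty": 0,"tz": 20,"rx": 0,"ry": 0,"rz": -0.14},
  {"tx": 0,"ty": 0,"tz": 20,"rx": 0,"ry": 0,"rz": -0.14},
  {"tx": 0,"ty": 0,"tz": 20,"rx": 0,"ry": 0,"rz": -0.14},
  {"tx": 17,"ty": 7,"tz": 0,"rx": 0,"ry": 0,"rz": -0.14},
  {"tx": 17,"ty": 7,"tz": 0,"rx": 0,"ry": 0,"rz": -0.14},
  {"tx": 17,"ty": 7,"tz": 0,"rx": 0,"ry": 0,"rz": -0.14},
  {"tx": 17,"ty": 7,"tz": 0,"rx": 0,"ry": 0,"rz": -0.14},
  {"tx": 17,"ty": 7,"tz": 0,"rx": 0,"ry": 0,"rz": -0.14},
  {"tx": 17,"ty": 7,"tz": 0,"rx": 0,"ry": 0,"rz": -0.14},
  {"tx": 17,"ty": 7,"tz": 0,"rx": 0,"ry": 0,"rz": -0.14},
])

```text
clock: 7.35
tool_pos: [0.7037, 0.0798, 0.092]
orientation: [0.197, 1.562, -0.196]
ft_force: [0.0, 0.5, 0.2]
grip_width: 0.0602
```

Run:
```python
from workcell import env; from h import *
import pickle
o=env.observe(); p,R,y=tool(o); print(p.round(1),"yaw",y,w2b(p[:2]),o["joints"].round(2),"target",b2w(0,250))
ims=[]
for n in ("top","scene"):
    c=env.camera(n); pickle.dump(c,open(n+"3.pkl","wb")); ims.append(cv2.resize(plate(c,n)[:,:,::-1],(400,240)))
    ims.append(cv2.resize(c["color"][:,:,::-1],(400,300)))
cv2.imwrite("pics/a3.png",np.vstack([np.hstack(ims[0::2]),np.hstack(ims[1::2])]))
```

```text
[703.7  79.8  92. ] yaw -14.34153471407025 [  0.98758674 251.86787028] [-0.61  0.6   0.66  1.46 -0.38  1.21 -0.15] target [702.08632409  78.43991696]
top plate b [ -0.9 158.6] len [ 97.5 116.8] ang rel [ -0.16 -90.16]
  corners b [[-49.5, 217.1], [48.0, 216.8], [47.6, 100.0], [-49.9, 100.3]]
scene plate b [  2.8 165.6] len [101.8 128.8] ang rel [ 8.000e-02 -8.992e+01]
  corners b [[-48.2, 229.9], [53.6, 230.1], [53.8, 101.3], [-48.0, 101.1]]
```

View pics/a3.png

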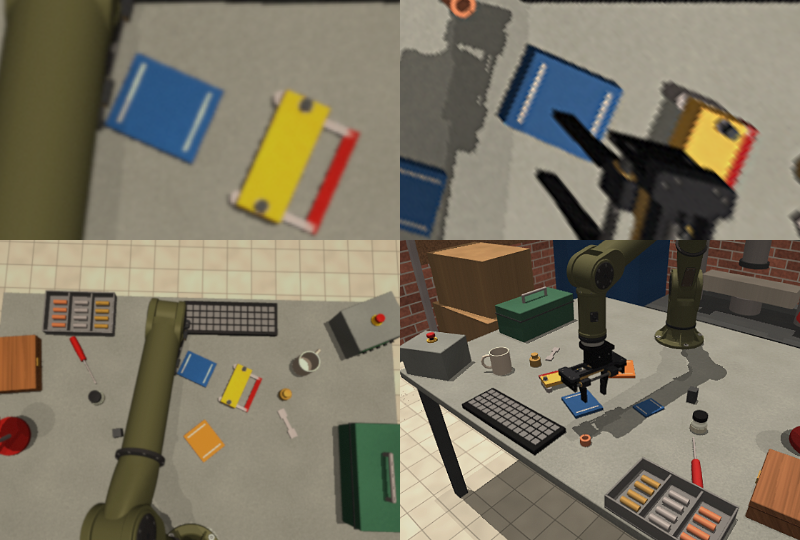

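The top view puts the plate at bridge (-0.9, 159) mm with an angle error of about -0.2°, so it is lined up. I'll finish the yaw and go down behind the trailing edge.

Call:
servo_tool([
  {"tx": -0.9,"ty": 0.4,"tz": -8,"rx": 0,"ry": 0,"rz": -0.083},
  {"tx": 0,"ty": 0,"tz": -8,"rx": 0,"ry": 0,"rz": -0.082},
  {"tx": 0,"ty": 0,"tz": -10,"rx": 0,"ry": 0,"rz": 0},
  {"tx": 0,"ty": 0,"tz": -10,"rx": 0,"ry": 0,"rz": 0},
  {"tx": 0,"ty": 0,"tz": -10,"rx": 0,"ry": 0,"rz": 0},
  {"tx": 0,"ty": 0,"tz": -10,"rx": 0,"ry": 0,"rz": 0},
  {"tx": 0,"ty": 0,"tz": -10,"rx": 0,"ry": 0,"rz": 0},
  {"tx": 0,"ty": 0,"tz": -10,"rx": 0,"ry": 0,"rz": 0},
  {"tx": 0,"ty": 0,"tz": -7,"rx": 0,"ry": 0,"rz": 0},
  {"tx": 0,"ty": 0,"tz": -3,"rx": 0,"ry": 0,"rz": 0},
])

```text
clock: 8.45
tool_pos: [0.7022, 0.0791, 0.0044]
orientation: [0.321, 1.548, -0.322]
ft_force: [-0.9, -0.1, -0.7]
grip_width: 0.06
```

Run:
```python
from workcell import env; from h import *
o=env.observe(); p,R,y=tool(o); print(p.round(1),"yaw",y,w2b(p[:2]),o["joints"].round(2),(BY*-10).round(2))
```

```text
[702.2  79.1   4.4] yaw -23.485937636732476 [-2.26131491e-01  2.50674168e+02] [-0.6   0.69  0.65  1.52 -0.45  1.08 -0.26] [-4.04 -9.15]
```

Call:
servo_tool([
  {"tx": -3.2,"ty": -7.3,"tz": 1.2,"rx": 0,"ry": 0,"rz": -0.005},
  {"tx": -3.2,"ty": -7.3,"tz": 0,"rx": 0,"ry": 0,"rz": 0},
  {"tx": -3.2,"ty": -7.3,"tz": 0,"rx": 0,"ry": 0,"rz": 0},
  {"tx": -3.2,"ty": -7.3,"tz": 0,"rx": 0,"ry": 0,"rz": 0},
  {"tx": -3.2,"ty": -7.3,"tz": 0,"rx": 0,"ry": 0,"rz": 0},
  {"tx": -3.2,"ty": -7.3,"tz": 0,"rx": 0,"ry": 0,"rz": 0},
  {"tx": -3.2,"ty": -7.3,"tz": 0,"rx": 0,"ry": 0,"rz": 0},
  {"tx": -3.2,"ty": -7.3,"tz": 0,"rx": 0,"ry": 0,"rz": 0},
  {"tx": -1.6,"ty": -3.7,"tz": 0,"rx": 0,"ry": 0,"rz": 0},
  {"tx": -0.8,"ty": -1.8,"tz": 0,"rx": 0,"ry": 0,"rz": 0},
])

```text
clock: 9.45
tool_pos: [0.6745, 0.0147, 0.0069]
orientation: [0.326, 1.546, -0.326]
ft_force: [0.5, 1.9, 0.8]
grip_width: 0.0603
```

Run:
```python
from workcell import env; from h import *
import pickle
o=env.observe(); p,R,y=tool(o); print(p.round(1),"yaw",y,w2b(p[:2]),o["ft_force"].round(1))
ims=[]
for n in ("top","scene"):
    c=env.camera(n); pickle.dump(c,open(n+"4.pkl","wb")); ims.append(cv2.resize(plate(c,n)[:,:,::-1],(400,240)))
c=env.camera("wrist"); ims.append(cv2.resize(c["color"][:,:,::-1],(400,300)));ims.append(ims[-1]*0)
cv2.imwrite("pics/a4.png",np.vstack([np.hstack(ims[:2]),np.hstack(ims[2:])]))
```

```text
[674.5  14.7   6.9] yaw -23.818894359824736 [  0.50679296 180.52711049] [0.5 1.9 0.8]
top plate b [ -1.2 103.4] len [ 97.8 101.4] ang rel [ -0.27 -90.27]
  corners b [[-49.8, 154.3], [47.9, 153.9], [47.4, 52.4], [-50.3, 52.9]]
scene plate b [-182.9  280.8] len [57.4 57. ] ang rel [  7.49 -82.51]
  corners b [[-215.0, 305.4], [-158.2, 312.9], [-150.7, 256.3], [-207.6, 248.8]]
```

View pics/a4.png

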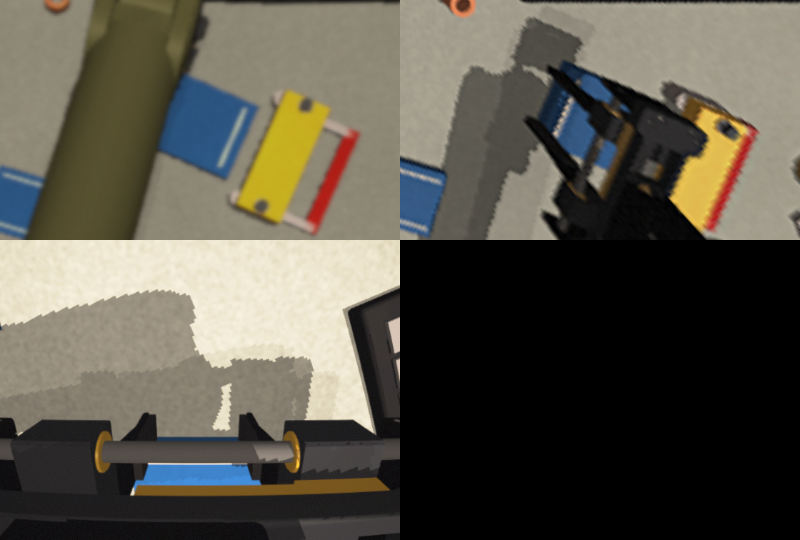

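Top view: the plate's leading edge is about 51 mm in front of the bridge origin, with x = -1.2 mm and angle -0.3°. That is well within the 8 mm clearance, so I'll slide it in.

Call:
servo_tool([
  {"tx": -3.2,"ty": -7.3,"tz": -1,"rx": 0,"ry": 0,"rz": 0},
  {"tx": -3.6,"ty": -8.2,"tz": 0,"rx": 0,"ry": 0,"rz": 0},
  {"tx": -3.6,"ty": -8.2,"tz": 0,"rx": 0,"ry": 0,"rz": 0},
  {"tx": -3.6,"ty": -8.2,"tz": 0,"rx": 0,"ry": 0,"rz": 0},
  {"tx": -3.6,"ty": -8.2,"tz": 0,"rx": 0,"ry": 0,"rz": 0},
  {"tx": -3.6,"ty": -8.2,"tz": 0,"rx": 0,"ry": 0,"rz": 0},
  {"tx": -3.6,"ty": -8.2,"tz": 0,"rx": 0,"ry": 0,"rz": 0},
  {"tx": -3.6,"ty": -8.2,"tz": 0,"rx": 0,"ry": 0,"rz": 0},
  {"tx": -3.6,"ty": -8.2,"tz": 0,"rx": 0,"ry": 0,"rz": 0},
  {"tx": -1.6,"ty": -3.7,"tz": 0,"rx": 0,"ry": 0,"rz": 0},
])

```text
clock: 10.6
tool_pos: [0.6404, -0.0629, 0.0058]
orientation: [0.326, 1.546, -0.327]
ft_force: [0.1, 0.9, -0.6]
grip_width: 0.0599
```

Run:
```python
from workcell import env; from h import *
import pickle
o=env.observe(); p,R,y=tool(o); print(p.round(1),"yaw",y,w2b(p[:2]),o["ft_force"].round(1))
c=env.camera("top"); pickle.dump(c,open("top5.pkl","wb"))
cv2.imwrite("pics/a5.png",cv2.resize(ortho(c,.02,.5,.7,-.25,0)[:,:,::-1],(750,600)))
```

```text
[640.4 -62.9   5.8] yaw -23.857164950040854 [ 0.60979273 95.834226  ] [ 0.1  0.9 -0.6]
```

View pics/a5.png

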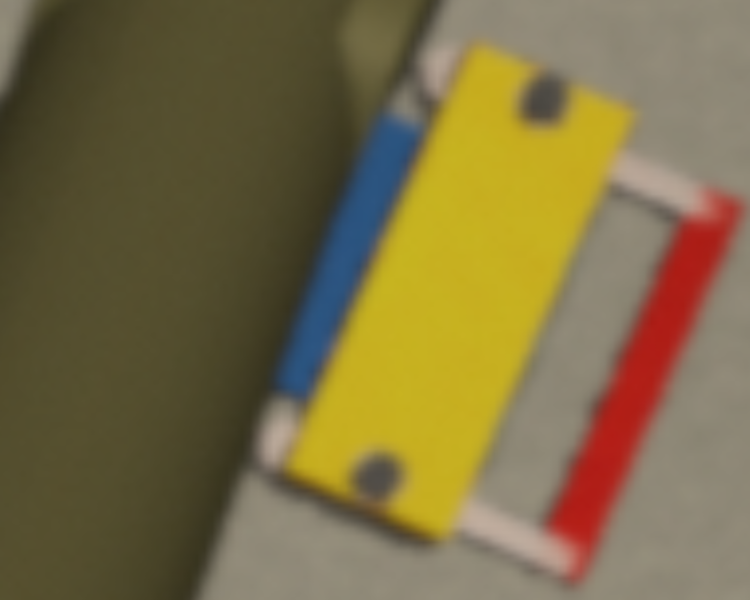

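The plate is entering centrally, with similar gaps to both leg noses (around (400,100) and (285,400)). I'll go on slowly to the stop.

Call:
servo_tool([
  {"tx": -0.97,"ty": -2.2,"tz": 0,"rx": 0,"ry": 0,"rz": 0},
  {"tx": -0.97,"ty": -2.2,"tz": 0,"rx": 0,"ry": 0,"rz": 0},
  {"tx": -0.97,"ty": -2.2,"tz": 0,"rx": 0,"ry": 0,"rz": 0},
  {"tx": -0.97,"ty": -2.2,"tz": 0,"rx": 0,"ry": 0,"rz": 0},
  {"tx": -0.97,"ty": -2.2,"tz": 0,"rx": 0,"ry": 0,"rz": 0},
  {"tx": -0.97,"ty": -2.2,"tz": 0,"rx": 0,"ry": 0,"rz": 0},
  {"tx": -0.97,"ty": -2.2,"tz": 0,"rx": 0,"ry": 0,"rz": 0},
  {"tx": -0.97,"ty": -2.2,"tz": 0,"rx": 0,"ry": 0,"rz": 0},
  {"tx": -0.97,"ty": -2.2,"tz": 0,"rx": 0,"ry": 0,"rz": 0},
  {"tx": -0.4,"ty": -0.9,"tz": 0,"rx": 0,"ry": 0,"rz": 0},
])

```text
clock: 11.65
tool_pos: [0.6319, -0.0824, 0.0059]
orientation: [0.326, 1.546, -0.326]
ft_force: [1.6, 1.3, 1.4]
grip_width: 0.0601
```

Call:
servo_tool([
  {"tx": -0.12,"ty": -0.27,"tz": 0,"rx": 0,"ry": 0,"rz": 0},
  {"tx": -0.12,"ty": -0.27,"tz": 0,"rx": 0,"ry": 0,"rz": 0},
  {"tx": -0.12,"ty": -0.27,"tz": 0,"rx": 0,"ry": 0,"rz": 0},
  {"tx": -0.12,"ty": -0.27,"tz": 0,"rx": 0,"ry": 0,"rz": 0},
  {"tx": -0.12,"ty": -0.27,"tz": 0,"rx": 0,"ry": 0,"rz": 0},
  {"tx": -0.12,"ty": -0.27,"tz": 0,"rx": 0,"ry": 0,"rz": 0},
  {"tx": -0.12,"ty": -0.27,"tz": 0,"rx": 0,"ry": 0,"rz": 0},
  {"tx": 0,"ty": 0,"tz": 0,"rx": 0,"ry": 0,"rz": 0},
  {"tx": 0,"ty": 0,"tz": 0,"rx": 0,"ry": 0,"rz": 0},
  {"tx": 0,"ty": 0,"tz": 0,"rx": 0,"ry": 0,"rz": 0},
])

```text
clock: 12.65
tool_pos: [0.6312, -0.0839, 0.0059]
orientation: [0.325, 1.546, -0.326]
ft_force: [0.5, 1.5, 0.8]
grip_width: 0.0603
```

Run:
```python
from workcell import env; from h import *
o=env.observe(); p,R,y=tool(o); print(p.round(1),"yaw",y,w2b(p[:2]),o["ft_force"].round(1),o["ft_torque"].round(2))
```

```text
[631.2 -83.9   5.9] yaw -23.77925279171254 [ 0.62367497 72.87222361] [0.5 1.5 0.8] [ 0.36 -0.12 -0.03]
```

Call:
servo_tool([
  {"tx": -0.2,"ty": -0.46,"tz": 0,"rx": 0,"ry": 0,"rz": 0},
  {"tx": -0.2,"ty": -0.46,"tz": 0,"rx": 0,"ry": 0,"rz": 0},
  {"tx": -0.2,"ty": -0.46,"tz": 0,"rx": 0,"ry": 0,"rz": 0},
  {"tx": -0.2,"ty": -0.46,"tz": 0,"rx": 0,"ry": 0,"rz": 0},
  {"tx": -0.2,"ty": -0.46,"tz": 0,"rx": 0,"ry": 0,"rz": 0},
  {"tx": -0.2,"ty": -0.46,"tz": 0,"rx": 0,"ry": 0,"rz": 0},
  {"tx": 0,"ty": 0,"tz": 0,"rx": 0,"ry": 0,"rz": 0},
  {"tx": 0,"ty": 0,"tz": 0,"rx": 0,"ry": 0,"rz": 0},
  {"tx": 0,"ty": 0,"tz": 0,"rx": 0,"ry": 0,"rz": 0},
  {"tx": 0,"ty": 0,"tz": 0,"rx": 0,"ry": 0,"rz": 0},
])

```text
clock: 13.65
tool_pos: [0.6299, -0.0868, 0.0058]
orientation: [0.325, 1.546, -0.326]
ft_force: [0.5, 1.4, 2.1]
grip_width: 0.0603
```

Call:
servo_tool([
  {"tx": -0.12,"ty": -0.27,"tz": 0,"rx": 0,"ry": 0,"rz": 0},
  {"tx": -0.12,"ty": -0.27,"tz": 0,"rx": 0,"ry": 0,"rz": 0},
  {"tx": -0.12,"ty": -0.27,"tz": 0,"rx": 0,"ry": 0,"rz": 0},
  {"tx": -0.12,"ty": -0.27,"tz": 0,"rx": 0,"ry": 0,"rz": 0},
  {"tx": -0.12,"ty": -0.27,"tz": 0,"rx": 0,"ry": 0,"rz": 0},
  {"tx": -0.12,"ty": -0.27,"tz": 0,"rx": 0,"ry": 0,"rz": 0},
  {"tx": 0,"ty": 0,"tz": 0,"rx": 0,"ry": 0,"rz": 0},
  {"tx": 0,"ty": 0,"tz": 0,"rx": 0,"ry": 0,"rz": 0},
  {"tx": 0,"ty": 0,"tz": 0,"rx": 0,"ry": 0,"rz": 0},
  {"tx": 0,"ty": 0,"tz": 0,"rx": 0,"ry": 0,"rz": 0},
])

```text
clock: 14.65
tool_pos: [0.6294, -0.0877, 0.0058]
orientation: [0.326, 1.546, -0.325]
ft_force: [1.7, 5.0, 0.6]
grip_width: 0.0603
```

Run:
```python
from workcell import env; from h import *
import pickle
o=env.observe(); p,R,y=tool(o); print(p.round(1),"yaw",y,w2b(p[:2]),o["ft_force"].round(1),o["ft_torque"].round(2))
c=env.camera("top"); pickle.dump(c,open("top6.pkl","wb"))
cv2.imwrite("pics/a6.png",cv2.resize(ortho(c,.012,.5,.7,-.25,0)[:,:,::-1],(750,600)))
```

```text
[629.4 -87.7   5.8] yaw -23.75350608795262 [ 0.51659001 68.66594592] [1.7 5.  0.6] [ 0.93 -0.42  0.04]
```

View pics/a6.png

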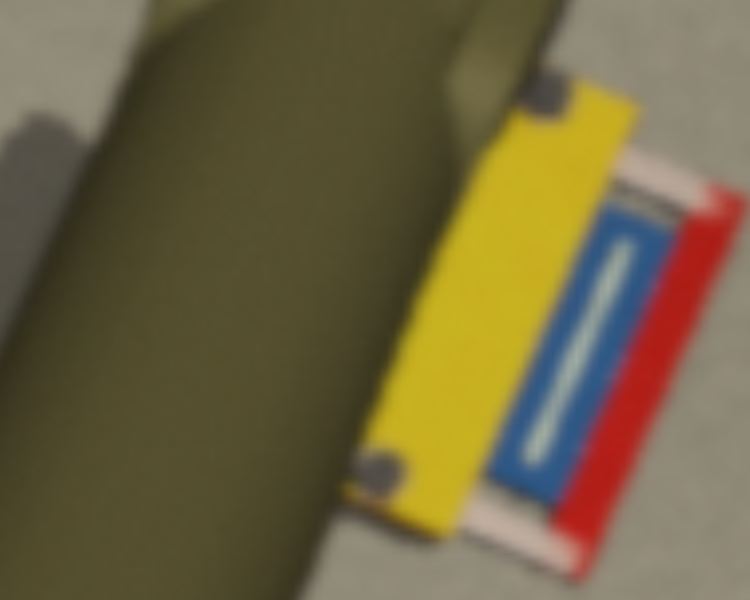

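The plate touches the stop: the force has risen to 5 N and blue meets red along the whole edge. I'll press a little more to square it.

Call:
servo_tool([
  {"tx": -0.12,"ty": -0.27,"tz": 0,"rx": 0,"ry": 0,"rz": 0},
  {"tx": -0.12,"ty": -0.27,"tz": 0,"rx": 0,"ry": 0,"rz": 0},
  {"tx": -0.12,"ty": -0.27,"tz": 0,"rx": 0,"ry": 0,"rz": 0},
  {"tx": -0.12,"ty": -0.27,"tz": 0,"rx": 0,"ry": 0,"rz": 0},
  {"tx": -0.12,"ty": -0.27,"tz": 0,"rx": 0,"ry": 0,"rz": 0},
  {"tx": -0.12,"ty": -0.27,"tz": 0,"rx": 0,"ry": 0,"rz": 0},
  {"tx": 0,"ty": 0,"tz": 0,"rx": 0,"ry": 0,"rz": 0},
  {"tx": 0,"ty": 0,"tz": 0,"rx": 0,"ry": 0,"rz": 0},
  {"tx": 0,"ty": 0,"tz": 0,"rx": 0,"ry": 0,"rz": 0},
  {"tx": 0,"ty": 0,"tz": 0,"rx": 0,"ry": 0,"rz": 0},
])

```text
clock: 15.7
tool_pos: [0.6293, -0.0878, 0.0058]
orientation: [0.327, 1.546, -0.323]
ft_force: [2.7, 7.1, 0.3]
grip_width: 0.0601
```

Call:
servo_tool([
  {"tx": -0.2,"ty": -0.46,"tz": 0,"rx": 0,"ry": 0,"rz": 0},
  {"tx": -0.2,"ty": -0.46,"tz": 0,"rx": 0,"ry": 0,"rz": 0},
  {"tx": -0.2,"ty": -0.46,"tz": 0,"rx": 0,"ry": 0,"rz": 0},
  {"tx": -0.2,"ty": -0.46,"tz": 0,"rx": 0,"ry": 0,"rz": 0},
  {"tx": -0.2,"ty": -0.46,"tz": 0,"rx": 0,"ry": 0,"rz": 0},
  {"tx": -0.2,"ty": -0.46,"tz": 0,"rx": 0,"ry": 0,"rz": 0},
  {"tx": -0.2,"ty": -0.46,"tz": 0,"rx": 0,"ry": 0,"rz": 0},
  {"tx": 0,"ty": 0,"tz": 0,"rx": 0,"ry": 0,"rz": 0},
  {"tx": 0,"ty": 0,"tz": 0,"rx": 0,"ry": 0,"rz": 0},
  {"tx": 0,"ty": 0,"tz": 0,"rx": 0,"ry": 0,"rz": 0},
])

```text
clock: 16.7
tool_pos: [0.6292, -0.0878, 0.0059]
orientation: [0.328, 1.545, -0.318]
ft_force: [5.9, 10.7, -0.2]
grip_width: 0.0597
```

Run:
```python
from workcell import env; from h import *
o=env.observe(); p,R,y=tool(o); print(p.round(1),"yaw",y,"down",R[:,0].round(4),w2b(p[:2]),o["ft_force"].round(1),o["ft_torque"].round(2))
```

```text
[629.2 -87.8   5.9] yaw -23.62298469759465 down [ 0.0031  0.0056 -1.    ] [ 0.42148877 68.46338212] [ 5.9 10.7 -0.2] [ 2.4  -1.14 -0.11]
```

It is firmly seated at about 12 N and no longer moving. I'll draw straight back, then lift away.

Call:
servo_tool([
  {"tx": 1.2,"ty": 2.7,"tz": 0,"rx": 0,"ry": 0,"rz": 0},
  {"tx": 1.2,"ty": 2.7,"tz": 0,"rx": 0,"ry": 0,"rz": 0},
  {"tx": 2.4,"ty": 5.5,"tz": 0,"rx": 0,"ry": 0,"rz": 0},
  {"tx": 4,"ty": 9,"tz": 0,"rx": 0,"ry": 0,"rz": 0},
  {"tx": 6,"ty": 14,"tz": 0,"rx": 0,"ry": 0,"rz": 0},
  {"tx": 6,"ty": 14,"tz": 10,"rx": 0,"ry": 0,"rz": 0},
  {"tx": 6,"ty": 14,"tz": 25,"rx": 0,"ry": 0,"rz": 0},
  {"tx": 6,"ty": 14,"tz": 40,"rx": 0,"ry": 0,"rz": 0},
  {"tx": 0,"ty": 30,"tz": 35,"rx": 0,"ry": 0,"rz": 0},
  {"tx": 0,"ty": 30,"tz": 35,"rx": 0,"ry": 0,"rz": 0},
])

```text
clock: 17.7
tool_pos: [0.6603, 0.0442, 0.1531]
orientation: [0.326, 1.545, -0.326]
ft_force: [0.6, 0.9, -0.1]
grip_width: 0.0599
```

Call:
servo_tool([
  {"tx": -15,"ty": 35,"tz": 5,"rx": 0,"ry": 0,"rz": 0},
  {"tx": -15,"ty": 35,"tz": 5,"rx": 0,"ry": 0,"rz": 0},
  {"tx": -15,"ty": 35,"tz": 5,"rx": 0,"ry": 0,"rz": 0},
  {"tx": -15,"ty": 35,"tz": 5,"rx": 0,"ry": 0,"rz": 0},
  {"tx": -15,"ty": 35,"tz": 5,"rx": 0,"ry": 0,"rz": 0},
  {"tx": -15,"ty": 35,"tz": 5,"rx": 0,"ry": 0,"rz": 0},
  {"tx": -15,"ty": 35,"tz": 5,"rx": 0,"ry": 0,"rz": 0},
  {"tx": -15,"ty": 35,"tz": 5,"rx": 0,"ry": 0,"rz": 0},
  {"tx": 0,"ty": 0,"tz": 0,"rx": 0,"ry": 0,"rz": 0},
  {"tx": 0,"ty": 0,"tz": 0,"rx": 0,"ry": 0,"rz": 0},
])

```text
clock: 18.7
tool_pos: [0.539, 0.3251, 0.1914]
orientation: [0.322, 1.546, -0.322]
ft_force: [-0.3, 0.0, -1.1]
grip_width: 0.0604
```

Run:
```python
from workcell import env; from h import *
import pickle
o=env.observe(); p,R,y=tool(o); print(o["clock"],p.round(1),o["ft_force"].round(1))
ims=[]
for n in ("top","scene"):
    c=env.camera(n); pickle.dump(c,open(n+"7.pkl","wb"))
    ims.append(cv2.resize(ortho(c,.012,.48,.72,-.28,.02)[:,:,::-1],(400,320)))
    ims.append(cv2.resize(c["color"][:,:,::-1],(370,277)))
    # blue pieces in bridge frame
    oo=ortho(c,.012,.48,.72,-.28,.02); H=cv2.cvtColor(oo,cv2.COLOR_RGB2HSV)
    m=cv2.inRange(H,(95,120,40),(125,255,255)); m=cv2.morphologyEx(m,cv2.MORPH_OPEN,np.ones((5,5)))
    for l in cv2.findContours(m,cv2.RETR_EXTERNAL,cv2.CHAIN_APPROX_NONE)[0]:
        if cv2.contourArea(l)<400: continue
        b=cv2.boxPoints(cv2.minAreaRect(l)); w=np.c_[720-b[:,1]*.5,20-b[:,0]*.5]
        e=w[1]-w[0]; print(n,[w2b(q).round(1).tolist() for q in w],((np.degrees(np.arctan2(e[1],e[0]))+23.8+45)%90-45).round(2))
cv2.imwrite("pics/a7.png",np.vstack([np.hstack(ims[0::2]),cv2.resize(np.hstack(ims[1::2]),(800,277))]))
```

```text
18.7 [539.  325.1 191.4] [-0.3  0.  -1.1]
top [[-49.4, -35.7], [47.8, -35.6], [47.8, -58.1], [-49.4, -58.2]] 0.05
top [[-49.6, 57.1], [47.5, 57.4], [47.5, 31.8], [-49.5, 31.6]] 0.13
scene [[-49.3, 72.5], [54.1, 72.2], [54.0, 23.4], [-49.4, 23.7]] -0.16
```

View pics/a7.png

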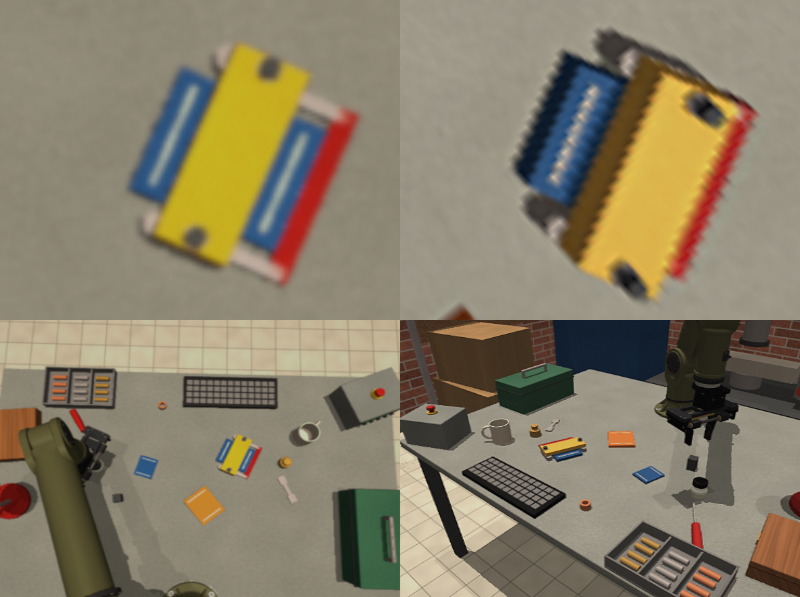

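The top view shows blue meeting the red stop along the whole edge, and the trailing edge sticking out evenly. The plate is at x ≈ -0.9 mm, y ≈ -0.5 mm, angle ≈ 0.1°, and the hand is clear. I'm handing the job in.

Run:
```python
from workcell import env; import pickle; from h import *
# bystander check: masked image difference before/after at bystander pixels (top)
a=pickle.load(open("top0.pkl","rb"))["color"].astype(int);b=pickle.load(open("top7.pkl","rb"))["color"].astype(int)
for n,(u,v) in dict(mug=(432,170),weight=(400,215),spec=(402,256),bush=(227,129),orange=(286,281),small=(205,223),gauge=(165,270)).items():
    print(n,np.abs(a-b)[v-14:v+14,u-14:u+14].mean().round(1))
print(env.finish_job())
```

```text
mug 9.0
weight 9.2
spec 10.5
bush 9.8
orange 9.6
small 7.8
gauge 3.8
the job is handed in; nothing more can be done
None
```

The blue plate is home under the bridge, and I've handed the job in at about 19 s of the 51 s allowed.

**What I did:** I pushed the larger blue plate flat with two spread fingertips. One push on the long edge squared it up and put it on the bridge's centre line. A second push on the trailing short edge slid it in to the stop. I pressed it home with about 12 N, drew straight back and lifted the hand clear.

**Last checks:**
- **Position:** the top camera showed the plate against the red stop along its whole edge. Its centre was about 0.9 mm off in x and 0.5 mm off in y from the bridge origin, turned about 0.1°. The camera calibration is only good to about 2 mm.
- **Scene camera:** its plate outline runs several millimetres too large because it also sees the plate's side faces, so I trusted the top camera for position. The two agreed on angle to within 0.3°.
- **Other loose things:** they looked unmoved in the final pictures, and the tool never went near them. A before/after pixel comparison of seven of the objects differed by a similar amount for most of them (about 8–10 grey levels; 4 at the gauge block). I put that down to a brightness change, but I did not prove it. The jar and screwdriver were not in that comparison.

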